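# Clear the drying scale and reset its memory hand

### The job

The pot on the drying scale is dry: lift it off the pan and stand it upright on the round plaster bat, without dropping or tipping it. Then set the scale ready for the next pot: press the sprung wing knob in the middle of the dial down until it bites on the broad ring-ended memory hand, turn that hand back anticlockwise until it rests against its zero stop, and let the knob spring out again. Leave the tools and jar lying about where they are.

Things in the scene. Friction and masses are not known exactly. Their poses are not given: they have to be found in the camera images.
- scale: Grey bench spring scale, fixed, 268 mm deep (its x), 190 mm wide (y), case 109 mm high. Origin on the bench below the dial's upper edge; x points from the dial in front to the pan at the back, z up. Its front face slopes up towards +x at 28 degrees from level, from 34 mm high at x = -140 mm to 109 mm high at x = 1 mm; from there it runs back flat to x = 128 mm.
- dial_center (a point): Centre of the dial's glass, on the knob's axis. The round dial is 150 mm across and stands on the slope; its metal rim is 5 mm higher than the glass. Its marks run from zero at half past seven clockwise to half past four. Axes as scale.
- pan_center (a point): Centre of the floor of the round steel pan when empty, 139 mm above the bench; fixed to the scale. The pan is 126 mm across with a rim 4.5 mm above its floor, and sinks up to 20 mm under load.
- knob_grip (a point): Where to hold the reset knob: on its axis, 36 mm above the glass (30 pressed). The knob is a black wing 60 mm long, 14 thick, 32 high over a low skirt 37 mm across. z: the axis, out of the dial, 28 degrees off vertical towards the scale's front; x: along the wing; y: across its thickness. From this point the wing reaches 8 mm out and 24 mm in; the skirt begins 23 mm in.
- reset_knob_press (a joint): How far the knob is pressed in, m. A spring holds it out at 0 (4 N to start, 7 N at 6 mm). At 6 mm its rubber clutch meets the memory hand's disc; only then, held down firmly (10 to 18 N in all), does turning it carry that hand along by friction. Pressed too lightly it slips; it also slips once the hand is at a stop.
- reset_knob (a joint): Angle of the reset knob about its axis, rad; grows as it is turned clockwise seen from outside the dial. It turns freely without end and moves nothing unless pressed. The wing looks the same after half a turn.
- memory_hand (a joint): Angle of the broad steel memory hand with the ring end, behind the glass, rad. 0 = against its zero stop, at half past seven on the dial; grows clockwise, to 4.71 at 500 g, 0.094 a mark. It stays where it is left. The live hand pushes it ahead when weight goes on, so it cannot stay below the live hand.
- live_hand (a joint): Angle of the slender black live hand, rad: 0 with the pan empty, 4.71 at 500 g (clockwise).
- pinch_pot: Grey-brown clay cup standing on the pan, 72 mm across at its widest, 64 mm high, about 210 g. Origin at the centre of its underside, z up through the open mouth. Its mouth is about 55 mm wide and the inside 57 mm deep: hold it by its wall, one finger inside, one outside (wall about 7 mm thick, its middle 32 mm from the axis at the rim).
- plaster_bat: Round plaster drying bat lying on the bench left of the scale, 184 mm in diameter, 22 mm thick, too heavy to shift. Origin at the centre of its underside; its top is 22 mm above that.
- rib_wood: Bystander: wooden kidney-shaped rib 45x90x6 mm, lying on the bench. Origin at the centre of its underside.
- needle_tool: Bystander: needle tool with wooden handle, 183 mm long, 10 mm thick, lying along its y.
- brush: Bystander: glaze brush 180 mm long, 12 mm thick, lying along its y.
- glaze_jar: Bystander: screw-lid glaze jar with a dark lid, 62 mm in diameter, 77 mm high, standing. Origin at the centre of its underside.
Not all that is in view belongs to the job. What is shaped like the pinch_pot but green is not meant.

How it is judged:
By the outcome, as a careful person would: the job done as asked, in the order asked, and still so for the second after the job is handed in, with the robot touching nothing.
It also fails if it takes over 67 s, if anything falls off the work surface, if the arm or the gripper's body presses on something with over 40 N, if the wrist force passes 120 N, or if a joint passes its speed limit or range.

### The arm

A 6-joint arm with a two-finger parallel gripper is mounted at the origin on a cart in front of the work surface, level with it; the furniture and walls round the work are solid. World frame = base frame: x ahead of the robot, y to its left, z up, the work surface at z = 0. Lengths are in m, angles in degrees, forces in N, time in s.
With the tool pointing down it reaches from about 0.375 to 0.9 m from the base axis. Payload 3.1 kg.
Tool frame: the origin (TCP) lies at the very end of the fingers, on their centre line; the grasp point (between the pads) lies 19 mm behind it; z points along the fingers, y is the line along which they close (so a half turn about z gives the same grasp; the last joint's range is limited). The gripper opens to 87 mm and grips with 3 to 60 N. Pads are 19 mm wide; open, the fingers measure 117 mm over their backs; the gripper's body (75 mm by 190 mm) begins 51 mm behind the grasp point.
Start: joints at [-75.43, 30.224, 82.088, -0, 67.689, -10.227], TCP at [0.262, -0.567, 0.223] pointing down, gripper open.
Joint ranges: [-176.69, 176.69], [-43.24, 126.21], [12.49, 139.97], [-82, 262], [0, 151.66], [-163.58, 163.58]. Speed limits (degrees/s): [159.86, 159.86, 180, 180, 180, 180].

### API

Orientations are given as a 3x3 rotation matrix whose columns are the frame's x, y, z axes.
In Python, from rig import readout, viewer, ticket gives the robot as it stands.
- The arm moves only by the tool send_rows, never from a script. Its argument "moves" is a list of rows, each a list of 6 numbers: the shift along the tool's x, y, z in units of 250 mm (1.0 is 250 mm), then the turn, a rotation vector about the tool's x, y, z in units of 90 degrees (1.0 is 90 degrees). A call has 1 to 12 rows; each row is the pose to reach, as a shift and turn from the pose commanded when the call began, along the tool's axes at that moment; what a row does not reach only later rows make up. A row lasts 1/10 s, in which the tool goes at most 50 mm and 8.59 degrees, less where a joint would pass 70% of its speed; a pose out of reach is approached as far as the arm can. A call with a number of a shift or a turn outside -1 to 1 is refused whole. A call with a gripper value outside its range is refused whole. "grip" is the opening, from 0 (shut) to 1 (fully open), set as the call begins (left out, the last holds). The fingers move at their own pace and stop on an object; the grip force is fixed at half the most. Time passes only in rows, so rows that repeat a pose let the fingers close. It gives the time, the measured TCP pose, the force, the opening and the grip force at its end, in the units of the state.
- readout.read_state(): the state, without advancing time (a new reading comes with each control period).
- viewer.capture(name): name is "side" or "top"; returns (picture, depth): 384x512x3 uint8, red, green, blue; 384x512 float32, m along the optical axis (not along the pixel's ray), 0 where there is no reading.
- viewer.camera_info(name): a dict with "fx", "fy", "cx", "cy" (pixels), "distortion" ([k1, k2, p1, p2, k3] as OpenCV has them; the pictures are not rectified), "R" (3x3) and "t" (3): a world point X has camera coordinates R X + t. Camera axes: x right, y down, z forward; pixel columns grow to the right and rows downward; lengths in m; the calibration is good to about 2 mm. A picture is of the moment at which its call begins. camera_info takes no time and is no camera call.
- ticket.hand_in(): hands the job in; it is judged then, once.
The state is a dict: "time_s": time; "joint_positions": joint angles; "qvel": joint speeds; "tau": joint torques, N m; "position": TCP position; "tcp_rot": TCP orientation; "force": force on the tool from outside, world axes, zero at the start; "moment": the same for the moment, N m; "opening": opening from 0.0 (shut) to 1.0 (fully open); "grasp_force": force on a finger pad.
Only numpy, scipy, OpenCV 4.12 (cv2) and the standard library are available. Lean on these libraries where they do the work, as an engineer would, in place of code of your own. Each camera call takes 0.05 s, during which the arm holds its last target. There are 200 camera calls.

## Working session

There is one attempt and no reset: what is moved stays moved. The work goes in short steps, Python scripts to look and compute and a tool call to move; the robot and the scene stay as the last step left them, time stands still between calls to the robot, and variables do not carry over. Pictures are saved under pics/ and viewed, at most 10 in all, crops included, and the job is handed in when it is done.

Besides the shell and the picture viewer there is one more tool, called after "Request:" as a command line: name --pt "numbers of a row" for each row, then --argument value for the rest. send_rows: Moves the arm, as the interface text tells. Shifts and turns lie within -1 to 1; 1 stands for 250 mm of shift or 90 degrees of turn. Its arguments: {"type":"object","properties":{"moves":{"type":"array"},"grip":{"type":"number"}},"required":["moves"]}

```bash
mkdir -p pics; ls
cat > h.py <<'E'
import numpy as np, cv2
from rig import readout, viewer, ticket
def cam(n):
    c=viewer.camera_info(n); K=np.array([[c['fx'],0,c['cx']],[0,c['fy'],c['cy']],[0,0,1.]])
    return K,np.array(c['distortion'],float),np.array(c['R']),np.array(c['t'])
def ray(n,uv):
    K,D,R,t=cam(n); p=cv2.undistortPoints(np.array(uv,float).reshape(-1,1,2),K,D)[:,0]
    d=np.c_[p,np.ones(len(p))]; return -R.T@t, d@R, d   # origin, world dirs (unit optical depth)
def plane(n,uv,z):
    o,d,_=ray(n,uv); return o+d*((z-o[2])/d[:,2])[:,None]
def cloud(n,depth):
    h,w=depth.shape; g=np.stack(np.meshgrid(np.arange(w),np.arange(h)),-1).reshape(-1,2)
    o,d,_=ray(n,g); return (o+d*depth.reshape(-1,1)).reshape(h,w,3)
def proj(n,P):
    K,D,R,t=cam(n); return cv2.projectPoints(np.array(P,float).reshape(-1,3),cv2.Rodrigues(R)[0],t,K,D)[0][:,0]
E
python3 - <<'E'
from h import *
for n in ('side','top'):
    p,d=viewer.capture(n); cv2.imwrite(f'pics/{n}0.png',p[:,:,::-1]); np.savez(f'{n}0.npz',p=p,d=d)
    K,D,R,t=cam(n); print(n,-R.T@t,R[2],K[0,0],(d>0).mean())
print(readout.read_state())
E
```

```text
pics
side [-0.10537537 -0.83568415  0.65313597] [ 0.5472773   0.70842865 -0.44566401] 414.298808586658 0.9960174560546875
top [ 0.46562157 -0.00526119  1.59986481] [ 6.58190943e-02  8.69091030e-04 -9.97831194e-01] 433.3907355491936 0.9958648681640625
{'time_s': 0.1, 'joint_positions': array([-7.54286939e+01,  3.02698912e+01,  8.21466256e+01, -1.10408155e-03,
        6.76915129e+01, -1.02286206e+01]), 'qvel': array([ 0.01153134, -0.12493713, -0.27252113,  0.00813439,  0.04712952,
       -0.06131116]), 'tau': array([-1.14937488e-04, -4.40985775e+01, -1.77151018e+01,  6.34888373e-02,
        5.34013670e-02, -5.22785672e-05]), 'position': array([ 0.26200074, -0.56672371,  0.22172313]), 'tcp_rot': array([[ 9.07775017e-01,  4.19457121e-01, -4.91609862e-04],
       [ 4.19457289e-01, -9.07773248e-01,  1.82034043e-03],
       [ 3.17284477e-04, -1.85866891e-03, -9.99998222e-01]]), 'force': array([-0.12516203, -0.72468579, -0.06766565]), 'moment': array([-0.02835807,  0.02700562,  0.02774639]), 'grasp_force': 0.0, 'opening': 1.0016063787286056}
```

```bash
python3 -c "
import cv2
a=cv2.imread('pics/side0.png');b=cv2.imread('pics/top0.png')
cv2.imwrite('pics/both0.png',cv2.vconcat([a,b])[:, :])
"
```

```text
(no output)
```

View pics/side0.png

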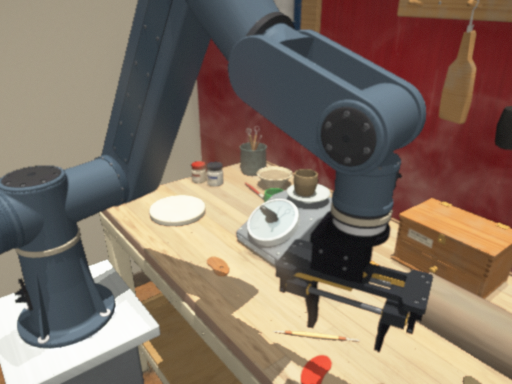

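View pics/top0.png

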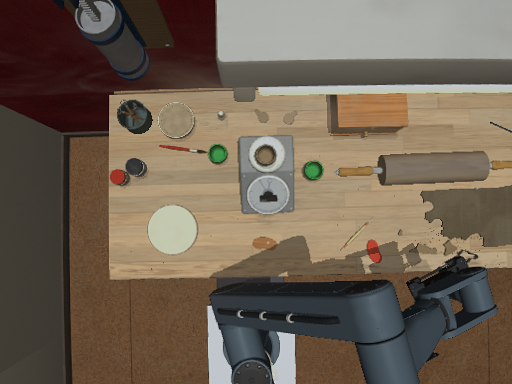

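The side view shows the brown pot at (306,182) on the pan, with the dial at (273,222) and the bat at (177,210). The top view shows the pot at (267,155), the dial at (268,194), and the bat at (172,229). Things that could be taken for the pot are the green cups at top (218,154) and (313,170), the basket at (176,120), the tool crock at (134,117) and the jars at (136,168) and (118,178). I choose the brown one on the pan and check it in a crop.

Run:
```python
from h import *
T=np.load('top0.npz');S=np.load('side0.npz')
a=cv2.resize(T['p'][125:225,228:308],None,fx=6,fy=6,interpolation=cv2.INTER_CUBIC)
b=cv2.resize(S['p'][160:260,230:335],None,fx=6,fy=6,interpolation=cv2.INTER_CUBIC)[:, :]
b=cv2.resize(b,(320,305));
cv2.imwrite('pics/crop0.png',np.hstack([a[:600,:480],np.vstack([b,np.zeros((295,320,3),np.uint8)])])[:,:,::-1])
C=cloud('top',T['d']); CS=cloud('side',S['d'])
for nm,X in(('top',C),('side',CS)):
  m=(abs(X[...,2]-0.0)<.004)&(X[...,0]>.3)&(X[...,0]<.8)&(abs(X[...,1])<.4); print(nm,'bench z',np.median(X[m][:,2]))
# case mask: z bands
def fit(X,lo,hi,x0,x1,y0,y1,):
  m=(X[...,2]>lo)&(X[...,2]<hi)&(X[...,0]>x0)&(X[...,0]<x1)&(X[...,1]>y0)&(X[...,1]<y1); return m
for uv in [(267,155),(268,194),(172,229),(218,154),(313,170),(268,180),(250,140),(250,208),(290,208),(300,60),(300,88),(243,94),(136,168),(500,127)]:
  print(uv,C[uv[1],uv[0]].round(3))
hsv=cv2.cvtColor(T['p'],cv2.COLOR_RGB2HSV)
# bat
m=fit(C,.012,.032,.2,.7,.2,.6).astype(np.uint8); n,l,s,c=cv2.connectedComponentsWithStats(m)
i=1+s[1:,4].argmax(); print('bat',s[i],plane('top',c[i],.022))
# case outline
m=fit(C,.02,.18,.4,.9,-.14,.1).astype(np.uint8); n,l,s,c=cv2.connectedComponentsWithStats(m)
for i in range(1,n):
  if s[i,4]>100: print(s[i],c[i])
i=1+s[1:,4].argmax(); q=C[l==i]; q=q[(q[:,2]>.09)&(q[:,2]<.118)]
r=cv2.minAreaRect((q[:,:2]*1000).astype(np.float32)); print('case flat',r)
q=C[l==i]; r=cv2.minAreaRect((q[:,:2]*1000).astype(np.float32)); print('case all',r)
# pot rim: highest points
for nm,X in(('top',C),('side',CS)):
  m=fit(X,.155,.24,.5,.9,-.1,.1); q=X[m]; print(nm,len(q),q.max(0),q.min(0)); zt=q[:,2].max(); r=q[q[:,2]>.17]; print(cv2.minEnclosingCircle((r[:,:2]*1000).astype(np.float32)), np.percentile(r[:,2],[50,90]))
# pan rim
  m=fit(X,.122,.15,.5,.9,-.1,.1); r=X[m]; print('pan',len(r),cv2.minEnclosingCircle((r[:,:2]*1000).astype(np.float32)),np.percentile(r[:,2],[5,50,95]))
```

```text
top bench z -0.00015073764969641967
side bench z -0.00033221065931260396
(267, 155) [ 0.677 -0.068  0.134]
(268, 194) [ 0.546 -0.069  0.101]
(172, 229) [0.432 0.28  0.02 ]
(218, 154) [0.704 0.107 0.009]
(313, 170) [ 0.636 -0.243  0.002]
(268, 180) [ 0.593 -0.07   0.115]
(250, 140) [ 0.735 -0.012  0.111]
(250, 208) [ 0.5   -0.006  0.044]
(290, 208) [ 0.497 -0.15   0.042]
(300, 60) [ 0.552 -0.035  1.367]
(300, 88) [ 0.554 -0.042  1.306]
(243, 94) [ 0.466 -0.005  1.6  ]
(136, 168) [0.652 0.396 0.075]
(500, 127) [ 0.787 -0.979 -0.001]
bat [ 148  205   47   49 1869] [[0.43095045 0.28142033 0.022     ]]
[ 238  135   51   80 3624] [263.33581678 174.56236203]
case flat ((638.802490234375, -55.93006134033203), (226.31356811523438, 170.03842163085938), 0.7925508618354797)
case all ((614.5137939453125, -56.168846130371094), (274.9797058105469, 170.03750610351562), 0.7422412633895874)
top 159 [ 0.70348654 -0.0265599   0.20015075] [ 0.63759533 -0.09382263  0.15533531]
((671.9180908203125, -60.19440460205078), 35.996482849121094) [0.19131803 0.19608471]
pan 841 ((630.968505859375, -70.53115844726562), 113.44512939453125) [0.12427915 0.13218397 0.14242454]
side 465 [ 0.70877131 -0.03040543  0.19624403] [ 0.63578539 -0.09955239  0.15522063]
((673.0470581054688, -65.83069610595703), 38.886962890625) [0.18391853 0.19347294]
pan 469 ((633.11328125, -72.27619934082031), 115.18318939208984) [0.12478391 0.13161331 0.14580671]
```

View pics/crop0.png

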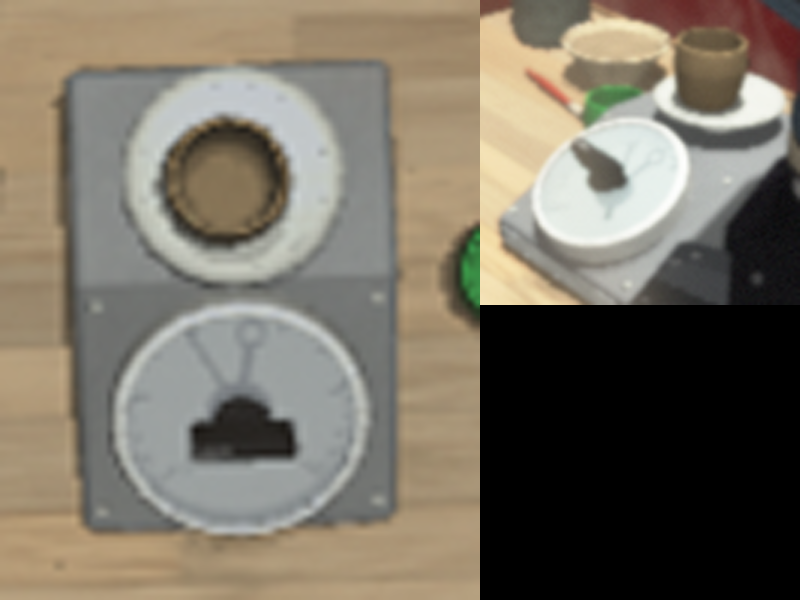

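The crop confirms the brown cup stands on the pan. The live hand is near 11 o'clock and the ring-ended hand at about 12:10. The wing lies across the dial, roughly along world y. Now precise measurement.

Run:
```python
from h import *
D={n:np.load(n+'0.npz') for n in('top','side')}
roi={'top':(228,125,308,225),'side':(225,155,345,262)}
n28=np.array([-np.sin(np.radians(28)),0,np.cos(np.radians(28))])
for n in D:
  p,d=D[n]['p'],D[n]['d']; C=cloud(n,d); x0,y0,x1,y1=roi[n]; R=np.zeros(d.shape,bool); R[y0:y1,x0:x1]=1
  h=cv2.cvtColor(p,cv2.COLOR_RGB2HSV); H,S,V=[h[...,i].astype(int) for i in range(3)]
  def comp(m,near):
    m=(m&R).astype(np.uint8); k,l,s,c=cv2.connectedComponentsWithStats(m)
    i=min((i for i in range(1,k) if s[i,4]>25),key=lambda i:np.hypot(*(c[i]-near))); return l==i,s[i],c[i]
  pot={'top':(267,155),'side':(306,182)}[n]; dial={'top':(268,194),'side':(273,222)}[n]
  m,s,c=comp((H>5)&(H<25)&(S>60)&(V<150),pot)
  cn=max(cv2.findContours(m.astype(np.uint8),0,1)[0],key=len); e=cv2.fitEllipse(cn)
  print(n,'pot',s,'ell',e,plane(n,[e[0]],.1946))
  q=C[m]; print(' pot cloud range',q.min(0).round(3),q.max(0).round(3))
  # dial bright disc
  k,s,c=comp(V<70,dial) if n=='top' else comp((V<110)&(R),dial)
  r=cv2.minAreaRect(np.argwhere(k)[:,::-1].astype(np.float32)); print(' knob',s,c,r,C[k].max(0).round(3),np.median(C[k],0).round(3))
  # cloud: height above slope plane guess for pts near dial
  b=R&(C[...,0]>.47)&(C[...,0]<.61)&(abs(C[...,1]+.068)<.085); q=C[b]
  hh=q@n28; print(' n.height hist',[(round(v,3),int(c)) for c,v in zip(*np.histogram(hh,bins=np.arange(hh.min(),hh.max(),.003)))])
```

```text
top pot [256 145  20  20 328] ell ((265.4088439941406, 154.49497985839844), (19.512680053710938, 19.58636474609375), 167.61253356933594) [[ 0.67049458 -0.06069433  0.1946    ]]
 pot cloud range [ 0.466 -0.093  0.129] [ 0.703 -0.005  1.6  ]
 knob [260 191  17  10 122] [268.21311475 196.50819672] ((268.0, 195.5), (9.0, 16.0), 90.0) [ 0.557 -0.005  1.6  ] [ 0.535 -0.069  0.123]
 n.height hist [(np.float64(-0.234), 3), (np.float64(-0.231), 15), (np.float64(-0.228), 33), (np.float64(-0.225), 47), (np.float64(-0.222), 26), (np.float64(-0.219), 16), (np.float64(-0.216), 0), (np.float64(-0.213), 1), (np.float64(-0.21), 5), (np.float64(-0.207), 9), (np.float64(-0.204), 40), (np.float64(-0.201), 158), (np.float64(-0.198), 135), (np.float64(-0.195), 87), (np.float64(-0.192), 19), (np.float64(-0.189), 8), (np.float64(-0.186), 29), (np.float64(-0.183), 104), (np.float64(-0.18), 319), (np.float64(-0.177), 378), (np.float64(-0.174), 263), (np.float64(-0.171), 80), (np.float64(-0.168), 30), (np.float64(-0.165), 15), (np.float64(-0.162), 4), (np.float64(-0.159), 9), (np.float64(-0.156), 5), (np.float
[... 853 characters left out ...]
 (np.float64(-0.214), 41), (np.float64(-0.211), 32), (np.float64(-0.208), 54), (np.float64(-0.205), 62), (np.float64(-0.202), 264), (np.float64(-0.199), 272), (np.float64(-0.196), 56), (np.float64(-0.193), 43), (np.float64(-0.19), 35), (np.float64(-0.187), 41), (np.float64(-0.184), 48), (np.float64(-0.181), 439), (np.float64(-0.178), 725), (np.float64(-0.175), 238), (np.float64(-0.172), 66), (np.float64(-0.169), 22), (np.float64(-0.166), 18), (np.float64(-0.163), 10), (np.float64(-0.16), 5), (np.float64(-0.157), 14), (np.float64(-0.154), 7), (np.float64(-0.151), 9), (np.float64(-0.148), 8), (np.float64(-0.145), 12), (np.float64(-0.142), 9), (np.float64(-0.139), 18), (np.float64(-0.136), 41)]
```

Run:
```python
from h import *
n28=np.array([-np.sin(np.radians(28)),0,np.cos(np.radians(28))])
def onplane(n,uv,nv,off):
  o,d,_=ray(n,uv); return o+d*((off-o@nv)/(d@nv))[:,None]
ez=np.array([0,0,1.])
for n in('top','side'):
  F=np.load(n+'0.npz'); p,d=F['p'],F['d']; C=cloud(n,d); hh=C@n28
  near=(C[...,0]>.45)&(C[...,0]<.62)&(abs(C[...,1]+.068)<.09)
  m=(near&(hh>-.187)&(hh<-.12)).astype(np.uint8); m=cv2.morphologyEx(m,cv2.MORPH_OPEN,np.ones((3,3)))
  cn=max(cv2.findContours(m,0,1)[0],key=cv2.contourArea); e=cv2.fitEllipse(cn); P=onplane(n,cn[:,0],n28,-.173); 
  u=np.c_[P[:,1],P@[np.cos(np.radians(28)),0,np.sin(np.radians(28))]]*1000
  print(n,'dial',e,onplane(n,[e[0]],n28,-.173),'circ',cv2.fitEllipse(u.astype(np.float32)))
  # knob top band
  k=near&(hh>-.146)&(hh<-.128); q=C[k]; print(' knobtop',k.sum(),q.mean(0),'mid',(q.min(0)+q.max(0))/2,'ext',np.ptp(q,axis=0)); 
  r=cv2.minAreaRect((np.c_[q[:,1],q@[.883,0,.469]]*1000).astype(np.float32)); print(' rect',r)
  # pot in rim
  nb=(abs(C[...,0]-.671)<.06)&(abs(C[...,1]+.062)<.06)
  m=(nb&(C[...,2]>.15)).astype(np.uint8); cn=max(cv2.findContours(m,0,1)[0],key=cv2.contourArea)[:,0]; print(' pot bbox',cn.min(0),cn.max(0),'proj', proj(n,[.6705,-.0607,.18]))
  m=(nb&(C[...,2]>.124)).astype(np.uint8); 
  cn=max(cv2.findContours(m,0,1)[0],key=cv2.contourArea); e=cv2.fitEllipse(cn); print(' pan(+pot) ell',e,plane(n,[e[0]],.133))
```

```text
top dial ((267.1673583984375, 193.92529296875), (38.793148040771484, 42.125308990478516), 87.80033874511719) [[ 0.54671506 -0.06683888  0.09475893]] circ ((-66.896728515625, 525.68798828125), (146.1530303955078, 149.32357788085938), 157.2150421142578)
 knobtop 85 [ 0.5275286  -0.0676317   0.12760089] mid [ 0.52767367 -0.0664532   0.12635003] ext [0.01496107 0.058176   0.01672433]
 rect ((-66.45185852050781, 524.9227905273438), (58.00316619873047, 13.875472068786621), 1.154438853263855)
 pot bbox [255 145] [275 165] proj [[265.25462034 155.13657659]]
 pan(+pot) ell ((265.6944580078125, 154.94491577148438), (33.4260368347168, 35.6143684387207), 88.9809341430664) [[ 0.67790286 -0.06405428  0.133     ]]
side dial ((273.0667419433594, 220.71041870117188), (40.18210220336914, 53.3946418762207), 60.65435791015625) [[ 0.54052291 -0.08031251  0.09146651]] circ ((-76.47393798828125, 521.7247314453125), (146.99327087402344, 157.90890502929688), 115.31432342529297)
 knobtop 106 [ 0.52484469 -0.07644259  0.12525609] mid [ 0.52674887 -0.0721324   0.12337413] ext [0.01475846 0.06176838 0.0183759 ]
 rect ((-72.14958190917969, 523.3875732421875), (14.164362907409668, 61.69838333129883), 89.20591735839844)
 pot bbox [294 169] [318 192] proj [[304.1354261  177.33908778]]
 pan(+pot) ell ((306.9933776855469, 186.13401794433594), (31.924711227416992, 39.298423767089844), 109.81053924560547) [[ 0.70841272 -0.03697113  0.133     ]]
```

```bash
cat >> h.py <<'E'
from scipy.spatial.transform import Rotation as Ro
def down(yaw):
    a=np.radians(yaw); return np.array([[np.cos(a),np.sin(a),0],[np.sin(a),-np.cos(a),0],[0,0,-1.]])
def to(p,R):
    s=readout.read_state(); A=s['tcp_rot']; return (A.T@(np.array(p)-s['position'])/.25).round(4),(Ro.from_matrix(A.T@R).as_rotvec(degrees=True)/90).round(4)
E
python3 -c "
from h import *
print(to([.639,-.063,.30],down(90)))"
```

```text
(array([ 2.2142, -1.1971, -0.3102]), array([-0.0009, -0.0009, -0.7244]))
```

Request:
send_rows --pt "1 -0.54 -0.31 0 0 -0.72" --pt "1 -0.54 -0.31 0 0 -0.72" --pt "1 -0.54 -0.31 0 0 -0.72" --pt "1 -0.54 -0.31 0 0 -0.72" --pt "1 -0.54 -0.31 0 0 -0.72" --pt "1 -0.54 -0.31 0 0 -0.72" --pt "1 -0.54 -0.31 0 0 -0.72" --pt "1 -0.54 -0.31 0 0 -0.72" --pt "1 -0.54 -0.31 0 0 -0.72" --grip 0.36

```text
time_s: 1.0
position: [0.4326, -0.3391, 0.2998]
tcp_rot: [[0.006, 1.0, -0.001], [1.0, -0.006, 0.0], [0.0, -0.001, -1.0]]
force: [-0.2, 0.0, 0.3]
opening: 0.377
grasp_force: 0.0
```

```bash
python3 -c "
from h import *
print(to([.639,-.063,.30],down(90)),readout.read_state()['position'],readout.read_state()['joint_positions'].round(1))"
```

```text
(array([ 1.1095e+00,  8.1890e-01, -6.0000e-04]), array([-0.0003, -0.0003, -0.0038])) [ 0.43260781 -0.3391439   0.2998318 ] [-49.7  19.6  87.3  -0.   73.2 -49.4]
```

Request:
send_rows --pt "0.5 0.4 0 0 0 0" --pt "1 0.82 0 0 0 0" --pt "1 0.82 0 0 0 0" --pt "1 0.82 0 0 0 0" --pt "1 0.82 0 0 0 0" --pt "1 0.82 0 0 0 0" --pt "1 0.82 0 0 0 0" --pt "1 0.82 0 0 0 0"

```text
time_s: 1.8
position: [0.6407, -0.0886, 0.299]
tcp_rot: [[0.005, 1.0, -0.0], [1.0, -0.005, 0.001], [0.001, -0.0, -1.0]]
force: [-0.1, -0.3, -0.2]
opening: 0.359
grasp_force: 0.0
```

Request:
send_rows --pt "0.11 0 0.18 0 0 0" --pt "0.11 0 0.32 0 0 0" --pt "0.11 0 0.32 0 0 0" --pt "0.11 0 0.32 0 0 0"

```text
time_s: 2.2
position: [0.6389, -0.0652, 0.2199]
tcp_rot: [[0.009, 1.0, -0.002], [1.0, -0.009, -0.0], [-0.0, -0.002, -1.0]]
force: [0.4, 0.4, 0.4]
opening: 0.361
grasp_force: 0.0
```

Run:
```python
from h import *
s=readout.read_state(); print(s['position'],s['tcp_rot'].round(3))
out=[]
for n,(x0,y0,x1,y1) in (('side',(250,120,350,220)),('top',(215,105,315,205))):
  p,d=viewer.capture(n); np.savez(n+'1.npz',p=p,d=d)
  T=s['position']; q=proj(n,[T,T+[.027,0,0],T-[.027,0,0]]); print(n,q.round(1))
  out.append(cv2.resize(p[y0:y1,x0:x1],(400,400),interpolation=cv2.INTER_CUBIC))
cv2.imwrite('pics/hov.png',np.hstack(out)[:,:,::-1])
```

```text
[ 0.63893974 -0.06524446  0.21992298] [[ 0.009  1.    -0.002]
 [ 1.    -0.009 -0.   ]
 [-0.    -0.002 -1.   ]]
side [[297.8 167.4]
 [304.8 165.2]
 [290.5 169.7]]
top [[267.4 163.1]
 [267.1 154.7]
 [267.6 171.4]]
```

View pics/hov.png

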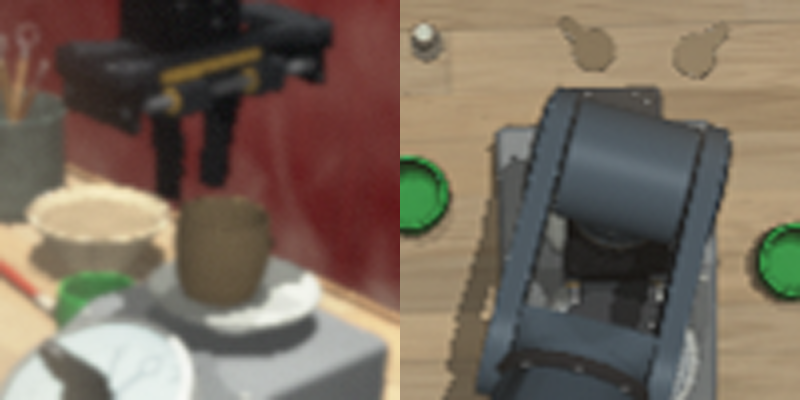

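Side view: fingertips at about (292,169) and (303,167) agree with the projected TCP within half a pixel, so the side calibration can be trusted. The pot sits at x≈294–317 below them, so I put its centre at about (0.6725, -0.063).

```bash
python3 -c "
from h import *
print(to([.6405,-.063,.162],down(90)))"
```

```text
(array([ 0.0107, -0.0021,  0.2414]), array([ 0.0025,  0.0009, -0.0057]))
```

Request:
send_rows --pt "0.01 0 0 0 0 -0.005" --pt "0.01 0 0.08 0 0 -0.005" --pt "0.01 0 0.16 0 0 -0.005" --pt "0.01 0 0.24 0 0 -0.005" --pt "0.01 0 0.24 0 0 -0.005" --pt "0.01 0 0.24 0 0 -0.005"

```text
time_s: 2.9
position: [0.6402, -0.0618, 0.1613]
tcp_rot: [[-0.001, 1.0, 0.002], [1.0, 0.001, -0.0], [-0.0, 0.002, -1.0]]
force: [0.6, -0.4, -0.3]
opening: 0.362
grasp_force: 0.0
```

Request:
send_rows --pt "0 0 0 0 0 0" --pt "0 0 0 0 0 0" --pt "0 0 0 0 0 0" --pt "0 0 0 0 0 0" --pt "0 0 0 0 0 0" --pt "0 0 0 0 0 0" --pt "0 0 0 0 0 0" --pt "0 0 0 0 0 0" --grip 0.0

```text
time_s: 3.7
position: [0.6396, -0.0614, 0.1601]
tcp_rot: [[-0.001, 1.0, 0.0], [1.0, 0.001, -0.0], [-0.0, 0.0, -1.0]]
force: [1.4, -0.1, 0.6]
opening: 0.126
grasp_force: 29.1
```

Request:
send_rows --pt "0 0 -0.02 0 0 0" --pt "0 0 -0.05 0 0 0" --pt "0 0 -0.1 0 0 0" --pt "0 0 -0.16 0 0 0" --pt "0 0 -0.24 0 0 0" --pt "0 0 -0.32 0 0 0" --pt "0 0 -0.4 0 0 0" --pt "0 0 -0.4 0 0 0" --pt "0 0 -0.4 0 0 0"

```text
time_s: 4.6
position: [0.639, -0.0613, 0.2604]
tcp_rot: [[-0.001, 1.0, -0.0], [1.0, 0.001, -0.0], [-0.0, -0.0, -1.0]]
force: [0.1, -0.6, -2.6]
opening: 0.12
grasp_force: 29.3
```

Run:
```python
from h import *
s=readout.read_state(); print(s['position'],s['force'],s['opening'],s['joint_positions'].round(1))
p,d=viewer.capture('side'); cv2.imwrite('pics/lift.png',cv2.resize(p[80:260,220:370],None,fx=3,fy=3,interpolation=cv2.INTER_CUBIC)[:,:,::-1])
```

```text
[ 0.6390141  -0.06125509  0.26039031] [ 0.08859442 -0.62520167 -2.58294175] 0.12042693470865216 [-15.4  29.4  77.   -0.   73.5 -15.5]
```

View pics/lift.png

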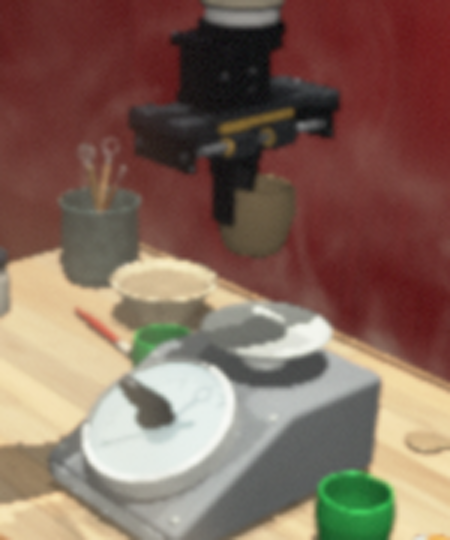

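The pot hangs level in the fingers at about (305,150), and the pan is empty.

Request:
send_rows --pt "0.03 -0.02 0 0 0 0" --pt "0.09 -0.06 0 0 0 0" --pt "0.18 -0.13 0 0 0 0" --pt "0.29 -0.2 0 0 0 0" --pt "0.4 -0.28 0 0 0 0" --pt "0.51 -0.36 0 0 0 0" --pt "0.61 -0.43 0 0 0 0" --pt "0.69 -0.48 0 0 0 0" --pt "0.74 -0.52 0 0 0 0" --pt "0.76 -0.53 0 0 0 0" --pt "0.76 -0.53 0 0 0 0"

```text
time_s: 5.75
position: [0.5063, 0.1291, 0.26]
tcp_rot: [[-0.002, 1.0, 0.0], [1.0, 0.002, -0.0], [-0.0, 0.0, -1.0]]
force: [0.3, -0.9, -2.3]
opening: 0.122
grasp_force: 29.3
```

Request:
send_rows --pt "0.03 -0.02 0 0 0 0" --pt "0.09 -0.06 0.03 0 0 0" --pt "0.17 -0.12 0.08 0 0 0" --pt "0.27 -0.19 0.15 0 0 0" --pt "0.37 -0.26 0.22 0 0 0" --pt "0.46 -0.33 0.29 0 0 0" --pt "0.53 -0.38 0.35 0 0 0" --pt "0.58 -0.41 0.4 0 0 0" --pt "0.61 -0.43 0.44 0 0 0" --pt "0.61 -0.43 0.47 0 0 0" --pt "0.61 -0.43 0.48 0 0 0" --pt "0.61 -0.43 0.48 0 0 0"

```text
time_s: 6.95
position: [0.4, 0.2804, 0.1399]
tcp_rot: [[0.0, 1.0, 0.0], [1.0, -0.0, -0.0], [-0.0, 0.0, -1.0]]
force: [-0.3, 0.2, -1.5]
opening: 0.12
grasp_force: 29.4
```

Run:
```python
from h import *
s=readout.read_state(); print(s['position'],s['force'],s['opening'],s['joint_positions'].round(1)); print(to([.399,.281,.06],down(90)))
p,d=viewer.capture('side'); u=proj('side',[.431,.281,.07])[0].astype(int); print(u)
x,y=u; cv2.imwrite('pics/place.png',cv2.resize(p[max(0,y-60):y+60,max(0,x-60):x+60],None,fx=4,fy=4,interpolation=cv2.INTER_CUBIC)[:,:,::-1])
```

```text
[0.3999509  0.28035405 0.13990454] [-0.3049155   0.22270343 -1.48748849] 0.11994023344341634 [ 21.9  27.2 106.1  -0.   46.7  21.9]
(array([ 0.0026, -0.0039,  0.3196]), array([ 0.0001,  0.0001, -0.0002]))
[175 193]
```

View pics/place.png

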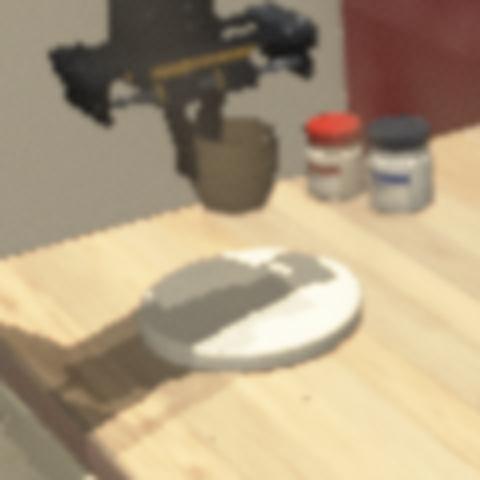

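The pot, at crop (235,165), is upright above the bat at crop (250,305). Lowering it.

Request:
send_rows --pt "0 0 0.04 0 0 0" --pt "0 0 0.12 0 0 0" --pt "0 0 0.2 0 0 0" --pt "0 0 0.27 0 0 0" --pt "0 0 0.31 0 0 0" --pt "0 0 0.32 0 0 0" --pt "0 0 0.32 0 0 0" --pt "0 0 0.32 0 0 0"

```text
time_s: 7.8
position: [0.3998, 0.2811, 0.0606]
tcp_rot: [[-0.001, 1.0, 0.001], [1.0, 0.001, 0.001], [0.001, 0.001, -1.0]]
force: [0.2, -0.7, -1.9]
opening: 0.122
grasp_force: 29.5
```

Request:
send_rows --pt "0 0 0.004 0 0 0" --pt "0 0 0.008 0 0 0" --pt "0 0 0.012 0 0 0" --pt "0 0 0.016 0 0 0" --pt "0 0 0.02 0 0 0" --pt "0 0 0.02 0 0 0"

```text
time_s: 8.4
position: [0.3983, 0.281, 0.0552]
tcp_rot: [[-0.001, 1.0, -0.001], [1.0, 0.001, -0.0], [-0.0, -0.001, -1.0]]
force: [-3.1, 1.1, 3.5]
opening: 0.119
grasp_force: 30.2
```

Request:
send_rows --pt "0 0 0.004 0 0 0" --pt "0 0 0.008 0 0 0" --pt "0 0 0.008 0 0 0"

```text
time_s: 8.7
position: [0.3973, 0.281, 0.0538]
tcp_rot: [[-0.001, 1.0, -0.003], [1.0, 0.001, -0.0], [-0.0, -0.003, -1.0]]
force: [-6.7, 3.2, 10.1]
opening: 0.125
grasp_force: 31.1
```

Request:
send_rows --pt "0 0 -0.006 0 0 0" --pt "0 0 -0.006 0 0 0" --pt "0 0 -0.006 0 0 0"

```text
time_s: 9.0
position: [0.3982, 0.2809, 0.0548]
tcp_rot: [[-0.001, 1.0, -0.001], [1.0, 0.001, -0.0], [-0.0, -0.001, -1.0]]
force: [-5.2, 1.0, 5.7]
opening: 0.121
grasp_force: 30.4
```

Request:
send_rows --pt "0 0 0 0 0 0" --pt "0 0 0 0 0 0" --pt "0 0 0 0 0 0" --pt "0 0 0 0 0 0" --pt "0 0 0 0 0 0" --pt "0 0 0 0 0 0" --grip 0.36

```text
time_s: 9.6
position: [0.3994, 0.2809, 0.0545]
tcp_rot: [[-0.001, 1.0, 0.0], [1.0, 0.001, 0.0], [0.0, 0.0, -1.0]]
force: [0.6, -0.3, 0.5]
opening: 0.354
grasp_force: 0.0
```

Request:
send_rows --pt "0 0 -0.04 0 0 0" --pt "0 0 -0.16 0 0 0" --pt "0 0 -0.32 0 0 0" --pt "0 0 -0.48 0 0 0" --pt "0 0 -0.64 0 0 0" --pt "0 0 -0.8 0 0 0" --pt "0 0 -0.8 0 0 0"

```text
time_s: 10.3
position: [0.4025, 0.2824, 0.2608]
tcp_rot: [[-0.001, 1.0, 0.013], [1.0, 0.001, 0.005], [0.005, 0.013, -1.0]]
force: [0.2, 0.1, 0.1]
opening: 0.356
grasp_force: 0.0
```

Run:
```python
from h import *
s=readout.read_state(); print(s['position'],s['force'],s['opening'],s['joint_positions'].round(1))
o=[]
for n in ('side','top'):
  p,d=viewer.capture(n); x,y=proj(n,[.431,.281,.05])[0].astype(int); np.savez(n+'2.npz',p=p,d=d); o.append(cv2.resize(p[y-45:y+45,x-45:x+45],(400,400),interpolation=cv2.INTER_CUBIC))
u=[]
for n,(x0,y0,x1,y1) in (('side',(230,180,310,260)),('top',(228,154,308,234))):
  p=np.load(n+'2.npz')['p']; u.append(cv2.resize(p[y0:y1,x0:x1],(400,400),interpolation=cv2.INTER_CUBIC))
cv2.imwrite('pics/placed.png',cv2.resize(np.vstack([np.hstack(o),np.hstack(u)]),(600,600))[:,:,::-1])
```

```text
[0.40246113 0.2824491  0.26076028] [0.15571779 0.12712384 0.14288022] 0.3560802166603431 [22.  16.8 98.6  0.  63.8 21.9]
```

View pics/placed.png

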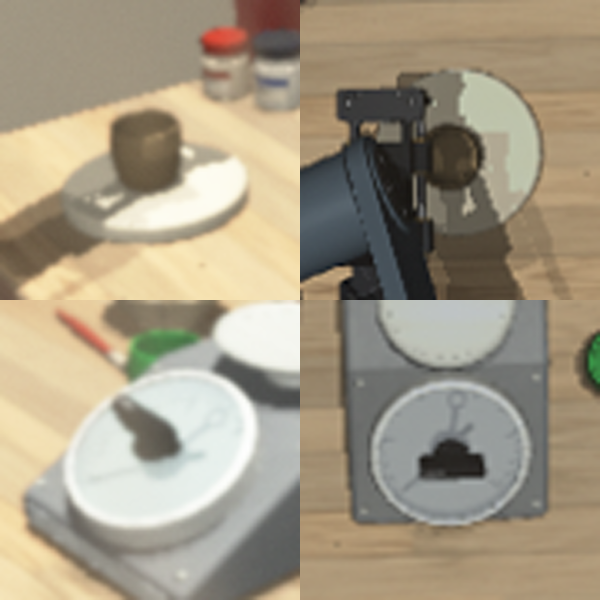

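The pot stands upright on the bat at crop (145,150). The live hand is back at zero (7:30) and the memory hand still at about 12:10. Next, the knob.

Request:
send_rows --pt "-0.1 0.03 0 0 0 0" --pt "-0.28 0.08 0 -0.05 0 0" --pt "-0.46 0.12 0 -0.1 0 0" --pt "-0.64 0.18 0 -0.18 0 0" --pt "-0.82 0.22 0 -0.26 0 0" --pt "-0.95 0.26 0 -0.31 0 0" --pt "-1 0.28 0 -0.31 0 0" --pt "-1 0.28 0 -0.31 0 0" --pt "-1 0.28 0 -0.31 0 0"

```text
time_s: 11.3
position: [0.4684, 0.031, 0.2534]
tcp_rot: [[0.0, 0.885, 0.465], [1.0, -0.001, 0.001], [0.001, 0.465, -0.885]]
force: [-1.4, 0.4, -0.4]
opening: 0.359
grasp_force: 0.0
```

```bash
cat >> h.py <<'E'
c,s_=np.cos(np.radians(28)),np.sin(np.radians(28))
RK=np.array([[0,c,s_],[1,0,0],[0,s_,-c]])
def kn(h,y=-.070,s=.5245,g=-.178):  # TCP with grasp point h above glass
    n=g+h-.019; return np.array([s*c-n*s_,y,s*s_+n*c])
E
python3 -c "
from h import *
print(kn(.136),to(kn(.136),RK),readout.read_state()['joint_positions'].round(1),readout.read_state()['position'])"
```

```text
[ 0.49174378 -0.07        0.19237803] (array([-0.4043, -0.0307,  0.2592]), array([-0.0032, -0.0005, -0.0005])) [-14.4   7.2 121.4  15.8  25.2 -27.2] [0.46842377 0.03101677 0.25340617]
```

Request:
send_rows --pt "-0.1 -0.01 0.06 0 0 0" --pt "-0.25 -0.02 0.15 0 0 0" --pt "-0.4 -0.03 0.25 0 0 0" --pt "-0.405 -0.03 0.26 0 0 0" --pt "-0.405 -0.03 0.26 0 0 0" --pt "-0.405 -0.03 0.26 0 0 0"

```text
time_s: 11.9
position: [0.4927, -0.0687, 0.1931]
tcp_rot: [[-0.003, 0.885, 0.466], [1.0, 0.002, 0.003], [0.002, 0.466, -0.885]]
force: [-0.8, -0.1, -1.5]
opening: 0.361
grasp_force: 0.0
```

Run:
```python
from h import *
print(to(kn(.076),RK),to(kn(.036),RK),readout.read_state()['joint_positions'].round(1))
p,d=viewer.capture('side'); s=readout.read_state(); T=s['position']; Y=s['tcp_rot'][:,1]; Z=s['tcp_rot'][:,2]
print(proj('side',[T,T+.0231*Y,T-.0231*Y,T+.108*Z,kn(.044)+.019*Z]).round(1))
cv2.imwrite('pics/knob.png',cv2.resize(p[140:260,210:330],(600,600),interpolation=cv2.INTER_CUBIC)[:,:,::-1])
```

```text
(array([-0.006 , -0.0039,  0.2407]), array([-0.0023, -0.0017,  0.001 ])) (array([-0.0064, -0.0033,  0.4007]), array([-0.0023, -0.0017,  0.001 ])) [-29.3  17.2 122.6  41.3  20.4 -66. ]
[[256.8 190.2]
 [262.9 184.4]
 [250.5 196.1]
 [271.  216.7]
 [271.6 218. ]]
```

View pics/knob.png

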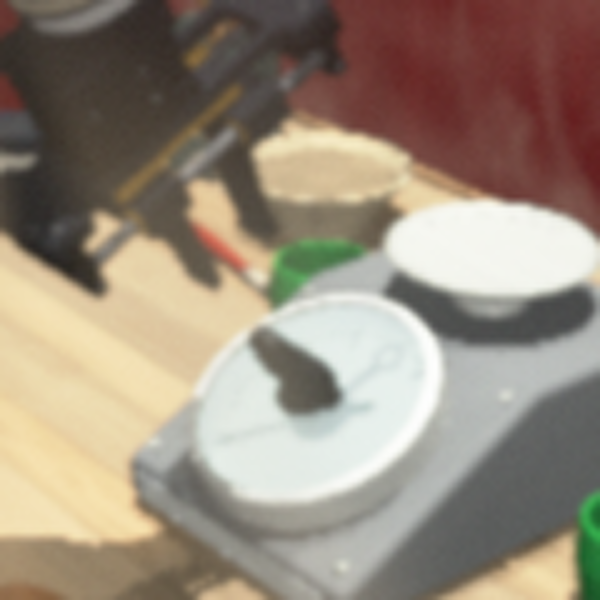

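Request:
send_rows --pt "-0.006 -0.003 0 0 0 1" --pt "-0.006 -0.003 0 0 0 1" --pt "-0.006 -0.003 0 0 0 1" --pt "-0.006 -0.003 0 0 0 1" --pt "-0.006 -0.003 0 0 0 1" --pt "-0.006 -0.003 0 0 0 1" --pt "-0.006 -0.003 0 0 0 1" --pt "-0.006 -0.003 0 0 0 1" --pt "-0.006 -0.003 0 0 0 1" --pt "-0.006 -0.003 0 0 0 1" --pt "-0.006 -0.003 0 0 0 1"

```text
time_s: 13.05
position: [0.4924, -0.0699, 0.1941]
tcp_rot: [[0.883, 0.0, 0.469], [-0.001, -1.0, 0.002], [0.469, -0.002, -0.883]]
force: [-0.1, -0.2, 0.6]
opening: 0.362
grasp_force: 0.0
```

Request:
send_rows --pt "0 0 0 0 0 1" --pt "0 0 0 0 0 1" --pt "0 0 0 0 0 1" --pt "0 0 0 0 0 1" --pt "0 0 0 0 0 1" --pt "0 0 0 0 0 1" --pt "0 0 0 0 0 1" --pt "0 0 0 0 0 1" --pt "0 0 0 0 0 1" --pt "0 0 0 0 0 1" --pt "0 0 0 0 0 1"

```text
time_s: 14.15
position: [0.4923, -0.0699, 0.1941]
tcp_rot: [[-0.0, -0.883, 0.469], [-1.0, 0.001, 0.002], [-0.002, -0.469, -0.883]]
force: [0.5, 0.5, -0.0]
opening: 0.359
grasp_force: 0.0
```

```bash
cat >> h.py <<'E'
RK2=RK@np.diag([-1,-1,1.])
E
python3 - <<'E'
from h import *
s=readout.read_state(); print(to(kn(.076),RK2),to(kn(.036),RK2),s['joint_positions'].round(1))
p=viewer.capture('side')[0]; V=p.max(2)
m=np.zeros(V.shape,np.uint8); m[203:226,255:285]=(V[203:226,255:285]<115)
k,l,st,ce=cv2.connectedComponentsWithStats(m); i=1+st[1:,4].argmax(); print('mask bbox',st[i],ce[i])
hull=cv2.convexHull(np.argwhere(l==i)[:,::-1].astype(np.int32))[:,0]
# predicted wing silhouette
ax=np.array([-s_,0,c]); al=np.array([c,0,s_])
for y in(-.0665,-.070,-.073):
 for sc in(.5230,.5245):
  top=kn(.044,y,sc)-.019*RK[:,2]
  P=[top+a*.03*np.array([0,1,0])+b*.007*al-h*ax for a in(1,-1) for b in(1,-1) for h in(0,.032)]
  q=proj('side',P); print(y,sc,q.min(0).round(1),q.max(0).round(1))
E
```

```text
(array([0.0009, 0.005 , 0.2448]), array([ 0.0006,  0.001 , -0.0006])) (array([0.0011, 0.0049, 0.4048]), array([ 0.0006,  0.001 , -0.0006])) [-29.5  17.  122.7  41.7  20.5 113.6]
mask bbox [261 208  17  14 123] [269.7398374  215.11382114]
-0.0665 0.523 [257.  203.3] [278.5 222.5]
-0.0665 0.5245 [257.4 202.9] [278.9 222.1]
-0.07 0.523 [257.8 203.8] [279.3 223. ]
-0.07 0.5245 [258.1 203.4] [279.7 222.6]
-0.073 0.523 [258.4 204.2] [280.  223.4]
-0.073 0.5245 [258.8 203.8] [280.4 223. ]
```

Projected wing (columns 258–280, rows 203–223) agrees with the seen one (259–278, 205–222) to a pixel, so the axis is good. Advancing onto the knob.

Request:
send_rows --pt "0 0.005 0.08 0 0 0" --pt "0 0.005 0.16 0 0 0" --pt "0 0.005 0.24 0 0 0" --pt "0 0.005 0.28 0 0 0" --pt "0 0.005 0.32 0 0 0" --pt "0 0.005 0.36 0 0 0" --pt "0 0.005 0.4 0 0 0" --pt "0 0.005 0.4 0 0 0" --pt "0 0.005 0.4 0 0 0"

```text
time_s: 15.1
position: [0.5383, -0.0707, 0.1048]
tcp_rot: [[0.003, -0.884, 0.468], [-1.0, -0.003, 0.001], [0.0, -0.468, -0.884]]
force: [-0.4, -0.3, 0.1]
opening: 0.359
grasp_force: 0.0
```

Run:
```python
from h import *
s=readout.read_state(); print(to(kn(.036),RK2),s['joint_positions'].round(1),s['position'],s['force'])
```

```text
(array([-0.0028, -0.0003,  0.0032]), array([0.0009, 0.0008, 0.0018])) [-26.2  31.6 121.2  81.3  12.2  75.2] [ 0.53825802 -0.0706904   0.10476808] [-0.42913048 -0.26410305  0.08517045]
```

Request:
send_rows --pt "0 0 0 0 0 0" --pt "0 0 0 0 0 0" --pt "0 0 0 0 0 0" --pt "0 0 0 0 0 0" --pt "0 0 0 0 0 0" --pt "0 0 0 0 0 0" --grip 0.0

```text
time_s: 15.7
position: [0.538, -0.0717, 0.1044]
tcp_rot: [[0.001, -0.884, 0.468], [-1.0, -0.001, 0.0], [0.0, -0.468, -0.884]]
force: [-2.7, -0.3, 2.2]
opening: 0.159
grasp_force: 30.0
```

Run:
```python
from h import *
s=readout.read_state(); R=s['tcp_rot'];print(s['opening']*87,s['grasp_force'],R.T@s['force'],R.T@s['moment'],s['position'])
```

```text
13.803030711666098 30.00062252394855 [ 0.26165279  1.33274014 -3.15816309] [-0.42631848 -0.08028121  0.05963695] [ 0.53795585 -0.07173501  0.10438062]
```

Request:
send_rows --pt "0 0 0.006 0 0 0" --pt "0 0 0.012 0 0 0" --pt "0 0 0.018 0 0 0" --pt "0 0 0.024 0 0 0" --pt "0 0 0.024 0 0 0" --pt "0 0 0.024 0 0 0"

```text
time_s: 16.3
position: [0.5408, -0.0717, 0.0991]
tcp_rot: [[0.001, -0.884, 0.468], [-1.0, -0.001, 0.0], [0.0, -0.468, -0.884]]
force: [-5.0, 0.6, 7.1]
opening: 0.16
grasp_force: 30.0
```

```bash
cat > f.py <<'E'
from h import *
s=readout.read_state(); R=s['tcp_rot'];print(s['time_s'],s['opening']*87,(R.T@s['force']).round(1),(R.T@s['moment']).round(2),s['position'].round(4),s['joint_positions'].round(0))
E
python3 f.py
```

```text
16.3 13.886832635218656 [-0.6  1.1 -8.6] [-0.45 -0.09  0.06] [ 0.5408 -0.0717  0.0991] [-26.  32. 121.  84.  12.  72.]
```

Request:
send_rows --pt "0 0 0.003 0 0 0" --pt "0 0 0.006 0 0 0" --pt "0 0 0.006 0 0 0"

```text
time_s: 16.6
position: [0.541, -0.0717, 0.0987]
tcp_rot: [[0.0, -0.883, 0.469], [-1.0, -0.001, -0.001], [0.001, -0.469, -0.883]]
force: [-10.6, -0.4, 16.9]
opening: 0.16
grasp_force: 30.0
```

```bash
python3 f.py
```

```text
16.6 13.881481368808887 [  0.4   1.4 -19.8] [-0.42 -0.04  0.05] [ 0.541  -0.0717  0.0987] [-26.  33. 121.  85.  12.  71.]
```

Request:
send_rows --pt "0 0 -0.002 0 0 0" --pt "0 0 -0.002 0 0 -0.05" --pt "0 0 -0.002 0 0 -0.1" --pt "0 0 -0.002 0 0 -0.16" --pt "0 0 -0.002 0 0 -0.22" --pt "0 0 -0.002 0 0 -0.22"

```text
time_s: 17.2
position: [0.541, -0.0716, 0.0988]
tcp_rot: [[0.301, -0.831, 0.468], [-0.94, -0.341, -0.0], [0.16, -0.44, -0.884]]
force: [-8.6, -0.1, 13.7]
opening: 0.159
grasp_force: 30.0
```

```bash
python3 f.py
```

```text
17.2 13.814196299410897 [ -0.4   1.2 -16.1] [-0.41 -0.2  -0.03] [ 0.541  -0.0716  0.0988] [-26.  32. 121.  85.  12.  52.]
```

Request:
send_rows --pt "0 0 0 0 0 -0.06" --pt "0 0 0 0 0 -0.12" --pt "0 0 0 0 0 -0.18" --pt "0 0 0 0 0 -0.24" --pt "0 0 0 0 0 -0.3" --pt "0 0 0 0 0 -0.36" --pt "0 0 0 0 0 -0.42" --pt "0 0 0 0 0 -0.48" --pt "0 0 0 0 0 -0.54" --pt "0 0 0 0 0 -0.6" --pt "0 0 0 0 0 -0.66" --pt "0 0 0 0 0 -0.66"

```text
time_s: 18.4
position: [0.541, -0.0715, 0.0988]
tcp_rot: [[0.868, -0.163, 0.468], [-0.185, -0.983, 0.0], [0.46, -0.087, -0.883]]
force: [-9.5, -0.2, 13.8]
opening: 0.159
grasp_force: 30.0
```

```bash
python3 f.py
```

```text
18.4 13.810764144844033 [ -1.9   0.5 -16.6] [ 0.06 -0.38  0.06] [ 0.541  -0.0715  0.0988] [-26.  32. 121.  85.  12.  -8.]
```

Request:
send_rows --pt "0 0 0 0 0 -0.06" --pt "0 0 0 0 0 -0.12" --pt "0 0 0 0 0 -0.18" --pt "0 0 0 0 0 -0.24" --pt "0 0 0 0 0 -0.3" --pt "0 0 0 0 0 -0.36" --pt "0 0 0 0 0 -0.42" --pt "0 0 0 0 0 -0.48" --pt "0 0 0 0 0 -0.54" --pt "0 0 0 0 0 -0.6" --pt "0 0 0 0 0 -0.66" --pt "0 0 0 0 0 -0.66"

```text
time_s: 19.6
position: [0.5409, -0.0714, 0.0988]
tcp_rot: [[0.583, 0.664, 0.468], [0.752, -0.66, 0.001], [0.309, 0.352, -0.884]]
force: [-9.8, 0.3, 14.8]
opening: 0.161
grasp_force: 30.0
```

```bash
python3 f.py
```

```text
19.6 14.001603076158792 [ -0.9  -1.5 -17.7] [ 0.37 -0.17 -0.05] [ 0.5409 -0.0714  0.0988] [-26.  32. 121.  85.  12. -67.]
```

Request:
send_rows --pt "0 0 0 0 0 -0.06" --pt "0 0 0 0 0 -0.12" --pt "0 0 0 0 0 -0.18" --pt "0 0 0 0 0 -0.24" --pt "0 0 0 0 0 -0.3" --pt "0 0 0 0 0 -0.36" --pt "0 0 0 0 0 -0.36"

```text
time_s: 20.3
position: [0.5409, -0.0713, 0.0988]
tcp_rot: [[0.136, 0.873, 0.468], [0.988, -0.154, 0.001], [0.073, 0.463, -0.884]]
force: [-8.2, -0.5, 13.8]
opening: 0.162
grasp_force: 30.0
```

```bash
python3 f.py
```

```text
20.3 14.053672942627642 [ -0.6  -0.7 -16. ] [0.46 0.11 0.09] [ 0.5409 -0.0713  0.0988] [-26.  32. 121.  85.  12. -99.]
```

Request:
send_rows --pt "0 0 -0.008 0 0 0" --pt "0 0 -0.016 0 0 0" --pt "0 0 -0.024 0 0 0" --pt "0 0 -0.028 0 0 0" --pt "0 0 -0.028 0 0 0"

```text
time_s: 20.8
position: [0.5381, -0.0714, 0.1041]
tcp_rot: [[0.137, 0.873, 0.468], [0.988, -0.155, 0.001], [0.074, 0.462, -0.884]]
force: [-3.0, 0.1, 2.1]
opening: 0.159
grasp_force: 30.0
```

Request:
send_rows --pt "0 0 0 0 0 0" --pt "0 0 0 0 0 0" --pt "0 0 0 0 0 0" --pt "0 0 0 0 0 0" --pt "0 0 0 0 0 0" --grip 0.36

```text
time_s: 21.3
position: [0.5385, -0.0718, 0.1043]
tcp_rot: [[0.137, 0.873, 0.468], [0.988, -0.156, 0.0], [0.073, 0.462, -0.884]]
force: [0.4, -0.1, -0.3]
opening: 0.357
grasp_force: 0.0
```

Request:
send_rows --pt "0 0 -0.04 0 0 0" --pt "0 0 -0.12 0 0 0" --pt "0 0 -0.22 0 0 0" --pt "0 0 -0.34 0 0 0" --pt "0 0 -0.46 0 0 0" --pt "0 0 -0.56 0 0 0" --pt "0 0 -0.6 0 0 0" --pt "0 0 -0.6 0 0 0"

```text
time_s: 22.1
position: [0.4683, -0.072, 0.2381]
tcp_rot: [[0.137, 0.872, 0.47], [0.988, -0.155, -0.001], [0.072, 0.465, -0.882]]
force: [0.6, -1.0, 0.0]
opening: 0.358
grasp_force: 0.0
```

```bash
python3 f.py
python3 - <<'E'
from h import *
p=viewer.capture('side')[0]; q=viewer.capture('top')[0]
a=cv2.resize(p[180:260,230:310],(400,400),interpolation=cv2.INTER_CUBIC); b=cv2.resize(q[160:225,235:300],(400,400),interpolation=cv2.INTER_CUBIC)
cv2.imwrite('pics/reset.png',np.hstack([a,b])[:,:,::-1])
E
```

```text
22.1 31.129866917773782 [-0.9  0.7  0.3] [ 0.16 -0.03 -0.07] [ 0.4683 -0.072   0.2381] [-32.  10. 122.  32.  28. -49.]
```

View pics/reset.png

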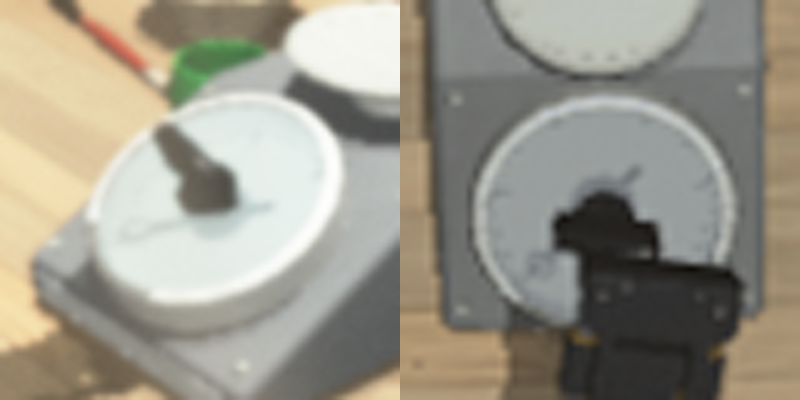

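Side crop: the ring end, near (130,230), now lies on the live hand's line at zero, and the knob has sprung back out. The arm is clear of everything.

```bash
python3 -c "
from rig import ticket
print(ticket.hand_in())"
```

```text
the job is handed in; nothing more can be done
None
```

The job is handed in at about 22 s of the 67 s allowed: the pot stands upright on the plaster bat, and the memory hand, judged by eye from the last pictures, is back at its zero stop with the knob sprung out.

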